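# Seat a small display unit in the corner of rail and end stop

## Robot

A 7-joint arm with a two-finger parallel gripper is mounted at the origin on a cart in front of the work surface, level with it; the furniture and walls round the work are solid. World frame = base frame: x ahead of the robot, y to its left, z up, the work surface at z = 0. Lengths are in m, angles in rad, forces in N, time in s.
With the tool pointing down it reaches from about 0.4 to 0.9 m from the base axis. Payload 5.5 kg.
Tool frame: the origin (TCP) lies between the finger pads; the fingertips stand 22 mm ahead of it and the grasp point (between the pads) lies 3 mm ahead of it; y points along the fingers, z is the direction in which the jaws open and shut, and the axes are right-handed (so a half turn about y gives the same grasp; the last joint's range is limited). The gripper opens to 92 mm and grips with 3 to 60 N. Pads are 19 mm wide; open, the fingers measure 130 mm over their backs; the gripper's body (75 mm by 190 mm) begins 47 mm behind the grasp point.
Start: joints at [-1.071, 0.501, -0.427, 1.55, 0.221, 1.138, -0.21], TCP at [0.152, 0.632, 0.249] pointing down, gripper open.
Joint ranges: [-2.88, 2.88], [-0.31, 2.03], [-1.54, 1.56], [0.2, 2.42], [-1.41, 4.55], [0.19, 2.02], [-2.57, 2.57]. Speed limits (rad/s): [2.57, 2.57, 3.14, 3.14, 3.14, 3.14, 3.14].

## Interface

Orientations are given as a rotation vector (axis times angle).
In Python, from plant import status, snapshot, camera_params, ctrl, look_for, regions_of, tip_of gives the robot as it stands.
- The arm moves only by the shell command python3 -m crank 'ROWS' [OPENING] [FORCE]. ROWS is JSON, a list of rows, each an object of numbers: "x", "y", "z": the shift along the world's x, y, z in mm; "twist": the turn about the world's z in degrees. In form: [{"x": .., "y": .., "z": .., "twist": ..}, ...]. A call has 1 to 10 rows; each row is the pose to reach, as a shift and turn from the pose commanded when the call began; what a row does not reach only later rows make up. A row lasts 1/8 s, in which the tool goes at most 62.5 mm and 10.7 degrees, less where a joint would pass 70% of its speed; a pose out of reach is approached as far as the arm can. A call with a gripper value outside its range is refused whole. OPENING is the finger opening in mm, from 0 to 91.8, set as the call begins (- or left out, the last holds). The fingers move at their own pace and stop on an object; FORCE is the grip in N (left out, the last holds). Time passes only in rows, so rows that repeat a pose let the fingers close. It gives the time, the measured TCP pose, the force and the opening at its end, in the units of the state.
- status.sense(): the state, without advancing time (a new reading comes with each control period).
- snapshot(name): name is "side" or "top"; returns the picture (384x512x3 uint8, blue, green, red); there is no depth.
- camera_params(name): a dict with "camera_matrix" (3x3 intrinsics, pixels), "R" (3x3) and "t" (3): a world point X has camera coordinates R X + t. Camera axes: x right, y down, z forward; pixel columns grow to the right and rows downward; lengths in m; the calibration is good to about 2 mm. A picture is of the moment at which its call begins. camera_params takes no time and is no camera call.
- ctrl.job_done(): hands the job in, once; it reports no verdict.
Trained networks look in the newest picture that a camera, given by its name, has taken for a name from the list of things; names that differ only in an ending like _2 or _b are one class to them, and where a whole thing is asked for, a point or a joint stands for the part that bears it (a point fixed in the world has none). Each returns a list of dicts, best first, with "conf" (0 to 1); they miss things now and then, are a little off and sometimes report something else, mostly with a low value. They report only what shows in the picture. A call takes as long as a camera call. They do not tell look-alikes from the thing itself.
- look_for(camera, thing): "at" ([column, row] in pixels, amid what is visible of it).
- regions_of(camera, thing): "region" (384x512 bool, what is visible of it) and "at" ([column, row] in pixels, amid what is visible of it).
- tip_of(camera, thing): "at" ([column, row] in pixels: a listed point, or the origin of a listed thing).
The state is a dict: "t": time; "q": joint angles; "joint_velocities": joint speeds; "joint_torque": joint torques, N m; "tcp_pos": TCP position; "ee_rot": TCP orientation; "force": force on the tool from outside, world axes, zero at the start; "ft_torque": the same for the moment, N m; "grip_width": finger opening in m.
Only numpy, scipy, OpenCV 4.12 (cv2) and the standard library are available. Lean on these libraries where they do the work, as an engineer would, in place of code of your own. Each camera call takes 0.05 s, during which the arm holds its last target.

## Task

Push the small black display unit across the table until its back is flush against the black alignment rail and its side is up against the aluminium stop block at one end of the rail, so that it sits squared up in that corner. Push it gently with the fingers, never gripping it or lifting it, and leave the brass-coloured knob, the post holder and the lens case where they stand. Finish clear of it.

Things in the scene. Friction and masses are not known exactly. Their poses are not given: they have to be found in the camera images.
- display_unit: Small black box with a red display on its front, loose, 0.18 to 0.35 kg, 60 mm deep (x), 70 wide (y), 52 high. Origin: centre of its underside; x points from display front to plain back, y to its left, z up. Back at x = +30 mm, front at -29, sides at y = +-35. Starts 4 to 9 cm clear of the rail, between stop block and knob, turned up to 0.35 rad against the rail, display towards the robot.
- rail: Black straight alignment rail fixed to the table, 24 mm across (x), 360 mm long (y), 25 mm high. Origin: centre of its underside; x points across it away from the robot, y along it to the left. The face on the robot's side, against which the unit goes, is at x = -12 mm. Turned up to 0.2 rad either way.
- stop_block: Aluminium end stop fixed to the table, touching the robot's side of the rail near its left (+y) or right (-y) end; which one varies. Axes parallel to the rail's: 50 mm (x), 24 mm along the rail (y), 30 mm high. Origin: centre of its underside, 150 mm from the rail's middle along the rail. The face towards the rail's middle, 12 mm from its origin, stops the unit.
- knob: Small brass-coloured round knob, 28 mm in diameter, 26 mm high, standing loose in front of the other end of the rail, 150 mm from its middle: not to be disturbed. Origin at the centre of its underside.
- post_holder: Black upright post holder with a brass-coloured thumb screw, 32x47x61 mm, loose, to the right of the work near the table's front: not to be disturbed. Origin at the centre of its underside.
- lens_case: White round lens case, 57 mm in diameter, 20 mm high, loose, behind the rail: not to be disturbed. Origin at the centre of its underside.
Things that resemble listed ones, but are neither listed nor needed, are in the scene too. There is more than one size of the display_unit; the job needs the smallest.

How it is judged:
At the end, for the whole second after the job is handed in: The unit stands upright on the table, at rest, in the corner: its back face within 4 mm of the rail's face, its side within 4 mm of the stop block's inner face, and turned less than 0.05 rad against the rail (x of display_unit in the frame of rail above -0.046 m and angle between the x axis of display_unit and the x axis of rail, either way round below 0.05 rad and y of display_unit in the frame of rail between -0.13 and 0.13 m and y of display_unit in the frame of stop_block between -0.051 and 0.051 m and angle between display_unit's own z axis and vertical below 0.05 rad and height (world z) of display_unit below 0.005 m and linear speed of display_unit below 0.01 m/s); the robot touches nothing.
It fails at once if the display unit is lifted off the table (more than 6 mm) (height (world z) of display_unit above 0.006 m).
It fails at once if the display unit is tipped by more than 0.15 rad (angle between display_unit's own z axis and vertical above 0.15 rad).
It fails at once if the display unit is gripped (the fingers press it with over 30 N while it touches neither rail nor stop block) (contact force between the fingers and display_unit above 30 N and contact force between display_unit and rail below 1 N and contact force between display_unit and stop_block below 1 N).
It fails at once if the display unit is pushed roughly (over 80 N from the fingers) (contact force between the fingers and display_unit above 80 N).
It fails at once if the knob, the post holder or the lens case is moved by more than 15 mm (distance of any of knob, post_holder, lens_case from where it was at the start of the episode above 0.015 m).
It also fails if it takes over 45 s, if anything falls off the work surface, if the arm or the gripper's body presses on something with over 40 N, if the wrist force passes 120 N, or if a joint passes its speed limit or range.

## Working session

There is one attempt and no reset: what is moved stays moved. The work goes in short steps, Python scripts to look and compute and a shell command to move; the robot and the scene stay as the last step left them, time stands still between calls to the robot, and variables do not carry over. Pictures are saved under pics/ and viewed, and the job is handed in when it is done.

```bash
ls; mkdir -p pics
python3 - <<'E'
from plant import *
from plant import status, snapshot, camera_params
import cv2
for n in("side","top"):
    cv2.imwrite(f"pics/{n}0.png",snapshot(n)); p=camera_params(n); print(n,p["camera_matrix"],p["R"],p["t"])
s=status.sense();print(s["t"],s["tcp_pos"],s["ee_rot"],s["force"],s["grip_width"])
E
```

```text
pics
side [[348.71528984   0.         250.37007314]
 [  0.         348.71528984 191.59565163]
 [  0.           0.           1.        ]] [[ 0.82419987 -0.56614912 -0.01302838]
 [-0.23726493 -0.32433789 -0.91570207]
 [ 0.51419833  0.75781271 -0.40164658]] [-0.59258864  0.11040725  0.73004936]
top [[429.10534946   0.         259.30795025]
 [  0.         429.10534946 195.35635667]
 [  0.           0.           1.        ]] [[-0.02167586 -0.99976422  0.0012867 ]
 [-0.98649476  0.02117913 -0.1624178 ]
 [ 0.16235226 -0.00478987 -0.98672124]] [-0.21485107  0.61178231  1.30780685]
0.1 [0.15234584 0.63128697 0.24778794] [-1.56452542  0.18608739 -0.18565283] [ 0.74273436 -0.91982933  0.02716043] 0.0918174143221461
```

View pics/side0.png

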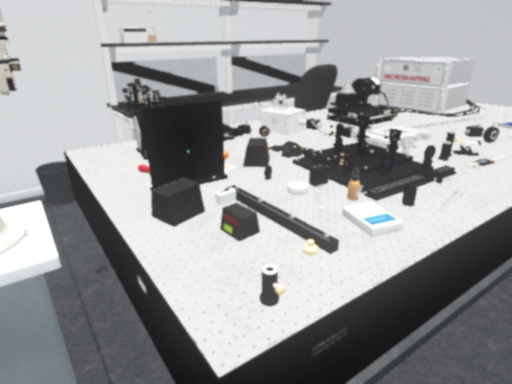

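View pics/top0.png

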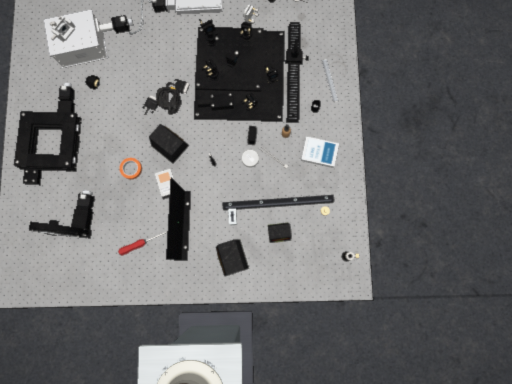

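Side: the unit is at about (240,220), the rail runs (232,190)–(335,243), the stop is at (226,197) and the knob at (311,247). Top: the unit is at (279,232), the stop at (232,215) (left end), and a bigger look-alike at (232,257).

```bash
cat > h.py <<'E'
from plant import status, snapshot, camera_params, ctrl, look_for, regions_of, tip_of
import numpy as np, cv2
def ray(cam,px,z):
    p=camera_params(cam);K,R,t=map(np.array,(p["camera_matrix"],p["R"],p["t"]))
    d=R.T@np.linalg.inv(K)@np.array([px[0],px[1],1.]);c=-R.T@t
    return (c+d*(z-c[2])/d[2])
def proj(cam,X):
    p=camera_params(cam);K,R,t=map(np.array,(p["camera_matrix"],p["R"],p["t"]))
    X=np.atleast_2d(X);c=X@R.T+t;u=c@K.T;return u[:,:2]/u[:,2:]
E
python3 - <<'E'
from h import *
img=snapshot("top");snapshot("side")
np.set_printoptions(precision=4,suppress=True)
H=dict(display_unit=.052,rail=.025,stop_block=.03,knob=.026,post_holder=.061,lens_case=.02)
for n,h in H.items():
  for c in("top","side"):
    if n not in("display_unit","rail","stop_block","knob") and c=="side":continue
    for r in regions_of(c,n)[:3]:
        cn,_=cv2.findContours(r["region"].astype(np.uint8),0,1); k=max(cn,key=cv2.contourArea)
        rc=cv2.minAreaRect(k)
        print(n,c,round(r["conf"],2),np.array(r["at"]),"z=h:",ray(c,r["at"],h)[:2],r["region"].sum(),rc)
    for r in tip_of(c,n)[:2]: print("  tip",c,round(r["conf"],2),r["at"],ray(c,r["at"],0)[:2])
cv2.imwrite("pics/topz.png",cv2.resize(img[185:275,205:365],None,fx=5,fy=5,interpolation=cv2.INTER_CUBIC))
im=snapshot("side");cv2.imwrite("pics/sidez.png",cv2.resize(im[170:320,140:360],None,fx=3.6,fy=3.6,interpolation=cv2.INTER_CUBIC))
E
```

```text
display_unit top 0.95 [228.2 258.7] z=h: [ 0.4108 -0.1277] 854 ((231.55001831054688, 256.6500244140625), (32.57145690917969, 27.195587158203125), 71.56504821777344)
display_unit top 0.87 [278.3 229.6] z=h: [ 0.4972 -0.2849] 461 ((279.5, 232.0), (20.0, 25.0), 90.0)
display_unit top 0.68 [166.9 142.4] z=h: [0.7861 0.0662] 891 ((166.47999572753906, 143.36000061035156), (36.80000305175781, 26.000001907348633), 36.869895935058594)
  tip top 0.81 [169.6, 144.2] [0.7952 0.0683]
  tip top 0.7 [279.6, 232.0] [ 0.4936 -0.2913]
display_unit side 0.83 [241.2 216.9] z=h: [ 0.4792 -0.317 ] 1102 ((239.20004272460938, 221.60003662109375), (42.0380744934082, 33.093807220458984), 26.56505012512207)
display_unit side 0.69 [256.4 153.6] z=h: [0.7532 0.0147] 613 ((257.1526794433594, 151.71017456054688), (24.612030029296875, 28.27057456970215), 3.814074993133545)
display_unit side 0.65 [175.8 203.2] z=h: [ 0.3964 -0.1764] 1974 ((176.8470458984375, 202.51174926757812), (42.637760162353516, 55.492149353027344), 67.16634368896484)
  tip side 0.7 [240.5, 232.3] [ 0.4916 -0.293 ]
  tip side 0.58 [255.3, 165.1]
[... 777 characters left out ...]
440246582, 8.691431045532227), 84.80557250976562)
  tip top 0.69 [235.8, 219.4] [ 0.5377 -0.1501]
stop_block side 0.86 [226.8 199.1] z=h: [ 0.5237 -0.1837] 261 ((225.30001831054688, 195.39999389648438), (13.597793579101562, 21.187259674072266), 71.56504821777344)
  tip side 0.82 [223.8, 206.3] [ 0.5277 -0.16  ]
  tip top 0.46 [325.1, 208.9] [ 0.5658 -0.4421]
knob side 0.57 [313.2 249.5] z=h: [ 0.5434 -0.4626] 183 ((310.0000305175781, 248.50003051757812), (14.849241256713867, 14.849241256713867), 45.0)
  tip side 0.65 [310.5, 254.8] [ 0.5553 -0.4449]
lens_case top 0.47 [250.6 158.8] z=h: [ 0.7341 -0.2022] 241 ((249.5, 158.0), (16.0, 17.0), 90.0)
  tip top 0.74 [249.5, 159.4] [ 0.7372 -0.1982]
```

View pics/topz.png

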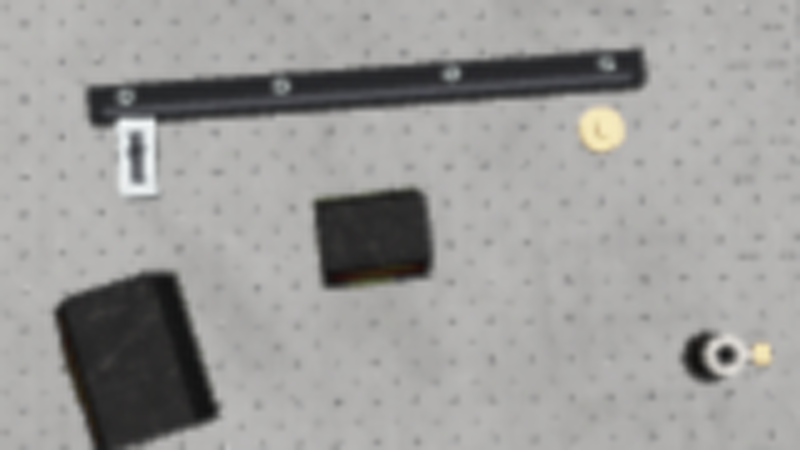

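View pics/sidez.png

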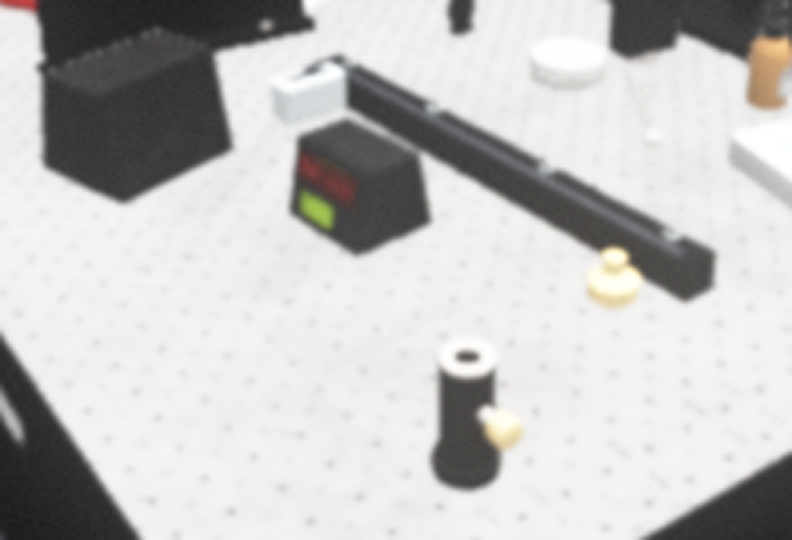

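```bash
cat >> h.py <<'E'
def Z(x,y): return (205+(x+.5)/5-.5,185+(y+.5)/5-.5)
def seg(mask,seedbox):
    return mask
E
python3 - <<'E'
from h import *
np.set_printoptions(precision=4,suppress=True)
P=[("rail farL top",88,88,.025),("rail farR top",642,50,.025),("rail nearL bot",95,125,.0),("rail nearR bot",645,87,.0),
("stop nearR bot/top",158,195,.03),("stop farR",156,120,.03),("stop nearL",120,197,.03),
("unit backL",315,200,.052),("unit backR",418,190,.052),("unit frontL bot",325,288,0),("unit frontR bot",430,275,0),("knob",602,130,.026)]
for n,x,y,z in P: print(n,ray("top",Z(x,y),z)[:2])
E
```

```text
rail farL top [ 0.5914 -0.1084]
rail farR top [ 0.6085 -0.4658]
rail nearL bot [ 0.5706 -0.1107]
rail nearR bot [ 0.588 -0.471]
stop nearR bot/top [ 0.521  -0.1527]
stop farR [ 0.5691 -0.1521]
stop nearL [ 0.5202 -0.1286]
unit backL [ 0.5135 -0.2519]
unit backR [ 0.5184 -0.3165]
unit frontL bot [ 0.4615 -0.2581]
unit frontR bot [ 0.4684 -0.3261]
knob [ 0.557  -0.4374]
```

Run:
```python
from h import *
from scipy.spatial.transform import Rotation as Ro
np.set_printoptions(precision=4,suppress=True)
s=status.sense();M=Ro.from_rotvec(s["ee_rot"]).as_matrix();print(M,s["tcp_pos"],s["q"])
th=.048
# overlay check
img=snapshot("top");sd=snapshot("side")
def box(c,th,hx,hy,h,hx2=None,hy2=None):
    R=np.array([[np.cos(th),-np.sin(th)],[np.sin(th),np.cos(th)]]);o=[]
    for z,a,b in((0,hx,hy),(h,hx2 or hx,hy2 or hy)):
        for sx,sy in((1,1),(1,-1),(-1,-1),(-1,1)):
            o.append([*(R@[sx*a,sy*b]+c),z])
    return np.array(o)
u=np.array([np.cos(th),np.sin(th)]);v=np.array([-np.sin(th),np.cos(th)])
B=[box(.575*u-.3156*v,th,.012,.18,.025),box(.538*u-.1656*v,th,.025,.012,.03),box([.493,-.2905],.09,.03,.035,.052)]
for cam,im,(x0,y0,x1,y1),f in(("top",img,(205,185,365,275),5),("side",sd,(140,170,360,320),3.6)):
    a=cv2.resize(im[y0:y1,x0:x1],None,fx=f,fy=f,interpolation=cv2.INTER_CUBIC)
    for b,col in zip(B,((0,255,0),(0,0,255),(255,200,0))):
        p=((proj(cam,b)-[x0,y0]+.5)*f-.5).round().astype(int)
        for i in range(4):
            for q in((i,(i+1)%4),(4+i,4+(i+1)%4),(i,i+4)): cv2.line(a,tuple(map(int,p[q[0]])),tuple(map(int,p[q[1]])),col,1)
    cv2.imwrite(f"pics/ov_{cam}.png",a)
```

```text
[[ 0.9721 -0.      0.2346]
 [-0.2346  0.      0.9721]
 [-0.     -1.      0.    ]] [0.1525 0.6319 0.2487] [-1.0707  0.5009 -0.427   1.5504  0.2208  1.1383 -0.2102]
```

View pics/ov_top.png

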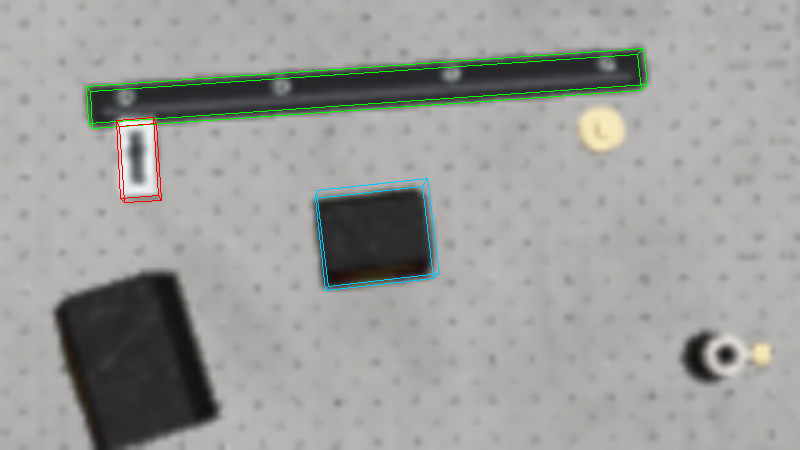

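View pics/ov_side.png

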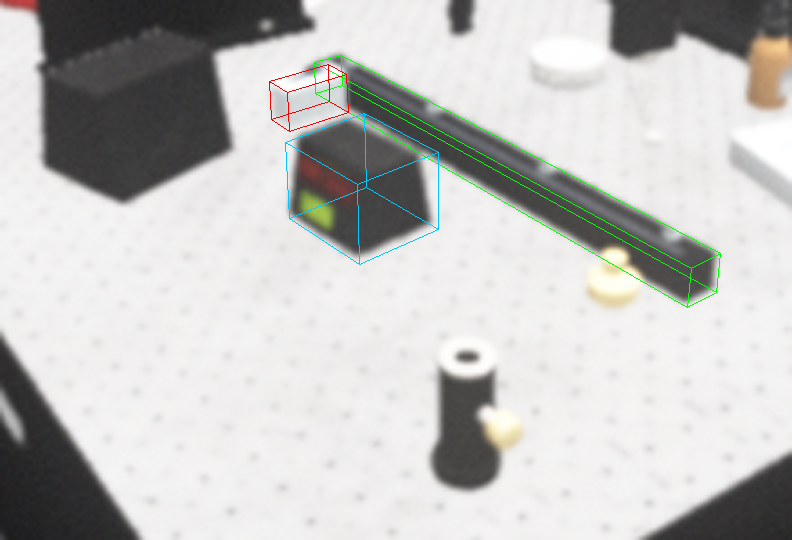

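```bash
python3 -m crank '[{"x":10,"y":-10,"z":45},{"x":30,"y":-30,"z":85},{"x":55,"y":-60,"z":120},{"x":85,"y":-95,"z":150},{"x":115,"y":-135,"z":170},{"x":145,"y":-180,"z":180},{"x":175,"y":-225,"z":180},{"x":205,"y":-265,"z":180},{"x":235,"y":-305,"z":180},{"x":250,"y":-330,"z":180}]' 30; python3 -c "
from h import *
print(np.round(status.sense()['q'],2))"
```

```text
[-1.07  0.5  -0.43  1.55  0.22  1.14 -0.21]validation failed for argument at $[0]...
```

```bash
python3 -m crank '[{"x":10,"y":-10,"z":45,"twist":0},{"x":30,"y":-30,"z":85,"twist":0},{"x":55,"y":-60,"z":120,"twist":0},{"x":85,"y":-95,"z":150,"twist":0},{"x":115,"y":-135,"z":170,"twist":0},{"x":145,"y":-180,"z":180,"twist":0},{"x":175,"y":-225,"z":180,"twist":0},{"x":205,"y":-265,"z":180,"twist":0},{"x":235,"y":-305,"z":180,"twist":0},{"x":250,"y":-330,"z":180,"twist":0}]' 30; python3 -c "
from h import *
print(np.round(status.sense()['q'],2))"
```

```text
t: 2.6
tcp_pos: [0.4041, 0.2992, 0.4289]
ee_rot: [-1.563, 0.188, -0.189]
force: [-0.3, 0.8, 0.2]
grip_width: 0.0301
[-0.48  0.08 -0.23  1.66  0.02  1.4   0.62]
```

```bash
python3 -m crank '[{"x":3,"y":-40,"z":0,"twist":0},{"x":6,"y":-100,"z":0,"twist":2},{"x":8,"y":-160,"z":0,"twist":4},{"x":10,"y":-220,"z":0,"twist":6},{"x":10,"y":-280,"z":0,"twist":8},{"x":10,"y":-340,"z":0,"twist":10},{"x":10,"y":-400,"z":0,"twist":12},{"x":10,"y":-460,"z":0,"twist":14},{"x":10,"y":-520,"z":0,"twist":16},{"x":10,"y":-570,"z":0,"twist":16.3}]' 30; python3 -c "
from h import *
s=status.sense()
print(np.round(s['q'],2))
from scipy.spatial.transform import Rotation as Ro
print(Ro.from_rotvec(s['ee_rot']).as_matrix().round(3))"
```

```text
t: 3.85
tcp_pos: [0.4119, -0.2704, 0.4292]
ee_rot: [-1.571, -0.038, 0.036]
force: [0.9, -0.3, 0.0]
grip_width: 0.0301
[ 0.09  0.05  0.46  1.7  -0.02  1.4   2.17]
[[ 0.999  0.001 -0.047]
 [ 0.047 -0.001  0.999]
 [ 0.001 -1.    -0.001]]
```

```bash
python3 -m crank '[{"x":23,"y":-33,"z":-40,"twist":0},{"x":23,"y":-33,"z":-95,"twist":0},{"x":23,"y":-33,"z":-150,"twist":0},{"x":23,"y":-33,"z":-205,"twist":0},{"x":23,"y":-33,"z":-260,"twist":0},{"x":23,"y":-33,"z":-300,"twist":0},{"x":23,"y":-33,"z":-300,"twist":0}]' 30; python3 -c "
from h import *
cv2.imwrite('pics/s1.png',cv2.resize(snapshot('side')[80:330,120:400],None,fx=2.8,fy=2.4))
cv2.imwrite('pics/t1.png',snapshot('top')[150:350,150:410])"
```

```text
t: 4.72
tcp_pos: [0.4333, -0.2996, 0.1261]
ee_rot: [-1.567, -0.033, 0.042]
force: [-0.2, 0.5, 0.4]
grip_width: 0.0297
```

View pics/s1.png

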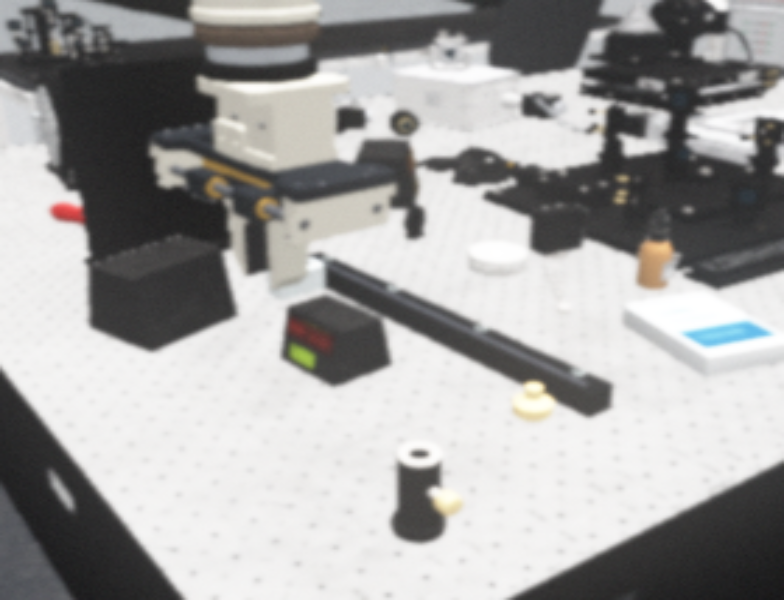

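View pics/t1.png

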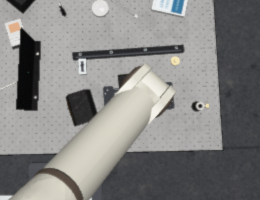

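The tool hangs in front of the unit with the fingers at about (280,270) in the side view; nothing has moved. I'll descend the rest.

```bash
python3 -m crank '[{"x":0,"y":0,"z":-40,"twist":0},{"x":0,"y":0,"z":-75,"twist":0},{"x":0,"y":0,"z":-91,"twist":0},{"x":0,"y":0,"z":-92,"twist":0},{"x":0,"y":0,"z":-92,"twist":0}]' 30; python3 -c "
from h import *
cv2.imwrite('pics/s2.png',cv2.resize(snapshot('side')[120:300,120:340],None,fx=3.4,fy=3.2))"
```

```text
t: 5.45
tcp_pos: [0.4366, -0.302, 0.0383]
ee_rot: [-1.572, -0.039, 0.036]
force: [-0.1, 0.2, 0.3]
grip_width: 0.0302
```

View pics/s2.png

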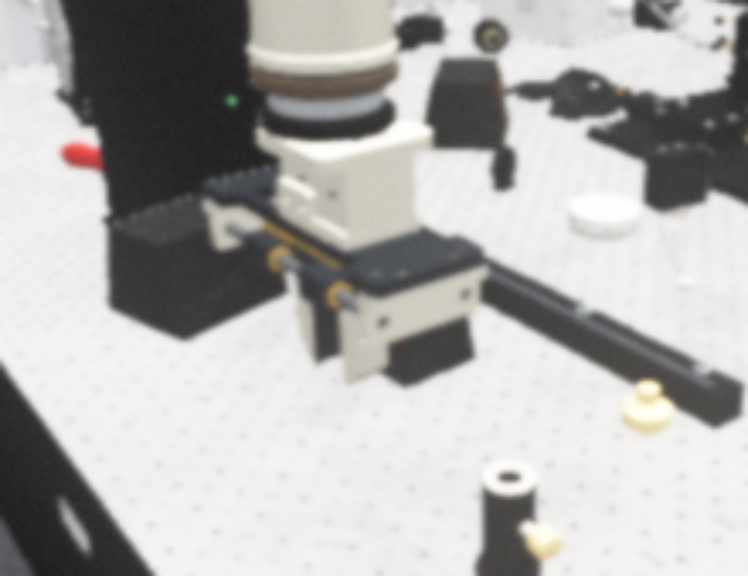

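```bash
python3 -m crank '[{"x":6,"y":0.3,"z":0,"twist":0},{"x":12,"y":0.6,"z":0,"twist":0},{"x":18,"y":0.9,"z":0,"twist":0},{"x":24,"y":1.2,"z":0,"twist":0},{"x":31,"y":1.5,"z":0,"twist":0},{"x":38,"y":1.8,"z":0,"twist":0},{"x":45,"y":2.2,"z":0,"twist":0},{"x":52,"y":2.5,"z":0,"twist":0},{"x":58,"y":2.8,"z":0,"twist":0},{"x":62,"y":3,"z":0,"twist":0}]' ; python3 -m crank '[{"x":2,"y":0.1,"z":0,"twist":0},{"x":4,"y":0.2,"z":0,"twist":0},{"x":4,"y":0.2,"z":0,"twist":0}]'; python3 -c "
from h import *
cv2.imwrite('pics/s3.png',cv2.resize(snapshot('side')[120:300,120:340],None,fx=3.4,fy=3.2))"
```

```text
t: 6.75
tcp_pos: [0.498, -0.298, 0.0367]
ee_rot: [-1.571, -0.038, 0.038]
force: [-2.1, 0.4, 1.7]
grip_width: 0.03
t: 7.12
tcp_pos: [0.5016, -0.2979, 0.0367]
ee_rot: [-1.571, -0.038, 0.037]
force: [-1.5, 0.5, 0.7]
grip_width: 0.0299
```

View pics/s3.png

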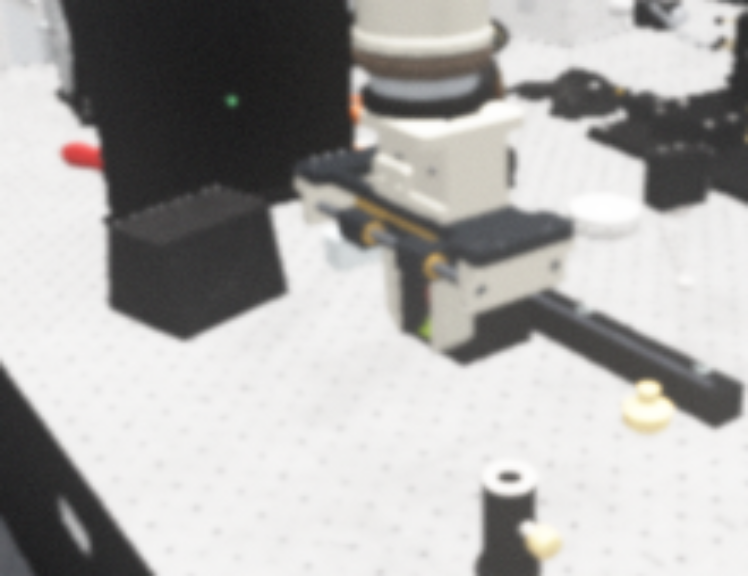

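```bash
python3 -m crank '[{"x":2,"y":0.1,"z":0,"twist":0},{"x":4,"y":0.2,"z":0,"twist":0},{"x":6,"y":0.3,"z":0,"twist":0},{"x":6,"y":0.3,"z":0,"twist":0}]'; python3 -m crank '[{"x":1,"y":0,"z":0,"twist":0},{"x":2,"y":0.1,"z":0,"twist":0},{"x":2,"y":0.1,"z":0,"twist":0}]'
```

```text
t: 7.68
tcp_pos: [0.5079, -0.2976, 0.0368]
ee_rot: [-1.571, -0.038, 0.037]
force: [-1.0, -0.7, 0.6]
grip_width: 0.0301
t: 8.05
tcp_pos: [0.5095, -0.2976, 0.0367]
ee_rot: [-1.571, -0.037, 0.037]
force: [-1.6, -0.1, 0.8]
grip_width: 0.03
```

```bash
python3 -m crank '[{"x":1,"y":0,"z":0,"twist":0},{"x":2,"y":0.1,"z":0,"twist":0},{"x":2,"y":0.1,"z":0,"twist":0}]'; python3 -m crank '[{"x":1,"y":0,"z":0,"twist":0},{"x":2,"y":0.1,"z":0,"twist":0},{"x":2,"y":0.1,"z":0,"twist":0}]';  python3 -c "
from h import *
cv2.imwrite('pics/s4.png',cv2.resize(snapshot('side')[170:270,200:340],None,fx=5,fy=5))"
```

```text
t: 8.43
tcp_pos: [0.5104, -0.2975, 0.0366]
ee_rot: [-1.57, -0.036, 0.039]
force: [-5.7, 0.6, 4.3]
grip_width: 0.0297
t: 8.8
tcp_pos: [0.5107, -0.2976, 0.0365]
ee_rot: [-1.569, -0.033, 0.04]
force: [-8.8, -0.4, 7.2]
grip_width: 0.0305
```

View pics/s4.png

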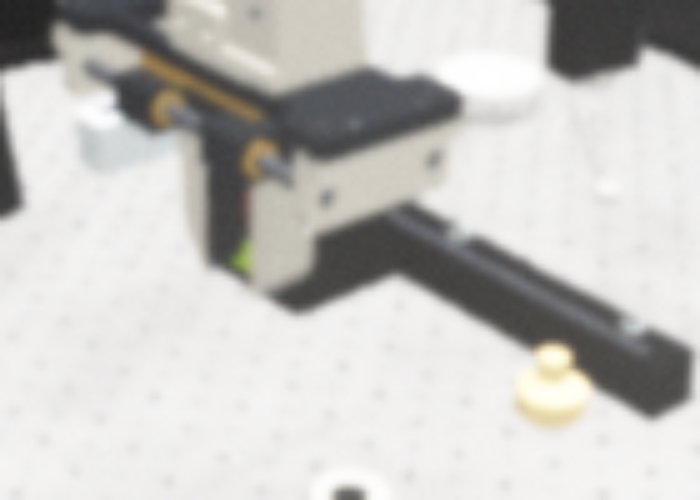

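The unit is on the rail (force about 9 N). I'll back off, rise, turn a quarter and go to its right side.

```bash
python3 -m crank '[{"x":-15,"y":-1,"z":0,"twist":0},{"x":-40,"y":-2,"z":5,"twist":0},{"x":-40,"y":-10,"z":60,"twist":0},{"x":-40,"y":-30,"z":110,"twist":-8},{"x":-20,"y":-50,"z":125,"twist":-18},{"x":0,"y":-60,"z":125,"twist":-28},{"x":20,"y":-62,"z":125,"twist":-38},{"x":33,"y":-62,"z":125,"twist":-48},{"x":33,"y":-62,"z":125,"twist":-58},{"x":33,"y":-62,"z":125,"twist":-68}]' 12;python3 -m crank '[{"x":0,"y":0,"z":0,"twist":-10},{"x":0,"y":0,"z":0,"twist":-20},{"x":0,"y":0,"z":0,"twist":-22},{"x":0,"y":0,"z":0,"twist":-22}]'
cat > m.py <<'E'
from h import *
from scipy.spatial.transform import Rotation as Ro
th=.048;u=np.array([np.cos(th),np.sin(th)]);v=np.array([-np.sin(th),np.cos(th)])
s=status.sense();p=s["tcp_pos"][:2];M=Ro.from_rotvec(s["ee_rot"]).as_matrix()
print("u,v",p@u,p@v,"jaw angle vs u",np.degrees(np.arctan2(M[1,2],M[0,2])-th),"q",np.round(s["q"],2))
E
python3 m.py;python3 -c "
from h import *
cv2.imwrite('pics/s5.png',cv2.resize(snapshot('side')[120:300,120:340],None,fx=3.4,fy=3.2))
cv2.imwrite('pics/t5.png',cv2.resize(snapshot('top')[185:275,205:365],None,fx=5,fy=5,interpolation=2))"
```

```text
t: 10.1
tcp_pos: [0.5471, -0.3591, 0.1615]
ee_rot: [-1.381, 0.888, -0.89]
force: [-0.4, -0.0, 0.2]
grip_width: 0.0122
t: 10.6
tcp_pos: [0.5466, -0.3592, 0.1616]
ee_rot: [-1.233, 1.172, -1.172]
force: [0.5, 0.0, 0.3]
grip_width: 0.0121
u,v 0.5287690451206887 -0.3850151395512475 jaw angle vs u 0.14970007247736247 q [ 0.01  0.69  0.79  1.65 -0.55  1.04  1.02]
```

View pics/s5.png

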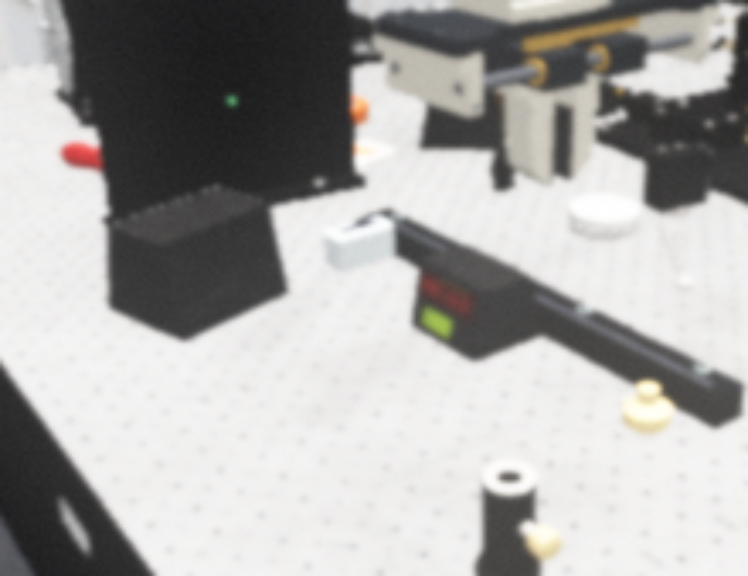

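View pics/t5.png

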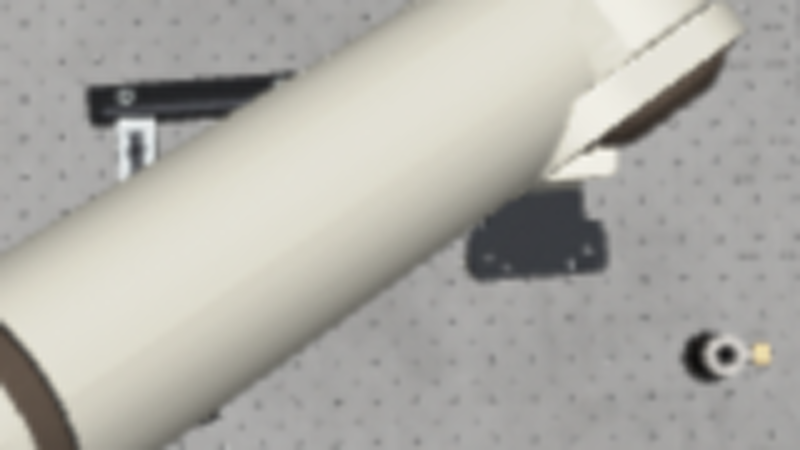

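```bash
python3 -c "
from m import *
p=ray('side',(259.7,231.9),0)[:2];print(p,p@u,p@v)"; python3 -m crank '[{"x":0,"y":0,"z":-40,"twist":0},{"x":0,"y":0,"z":-85,"twist":0},{"x":0,"y":0,"z":-115,"twist":0},{"x":0,"y":0,"z":-125,"twist":0},{"x":0,"y":0,"z":-125,"twist":0}]';python3 -c "
from h import *
cv2.imwrite('pics/s6.png',cv2.resize(snapshot('side')[120:300,120:340],None,fx=3.4,fy=3.2))"
```

```text
u,v 0.5286912702607813 -0.38509826283628634 jaw angle vs u 0.11572436986034698 q [ 0.01  0.69  0.79  1.64 -0.55  1.04  1.02]
[ 0.52657635 -0.31608739] 0.5108034854034498 -0.3409892882013793
t: 11.32
tcp_pos: [0.5464, -0.3596, 0.0368]
ee_rot: [-1.232, 1.174, -1.173]
force: [-0.9, 0.7, 1.0]
grip_width: 0.0113
```

View pics/s6.png

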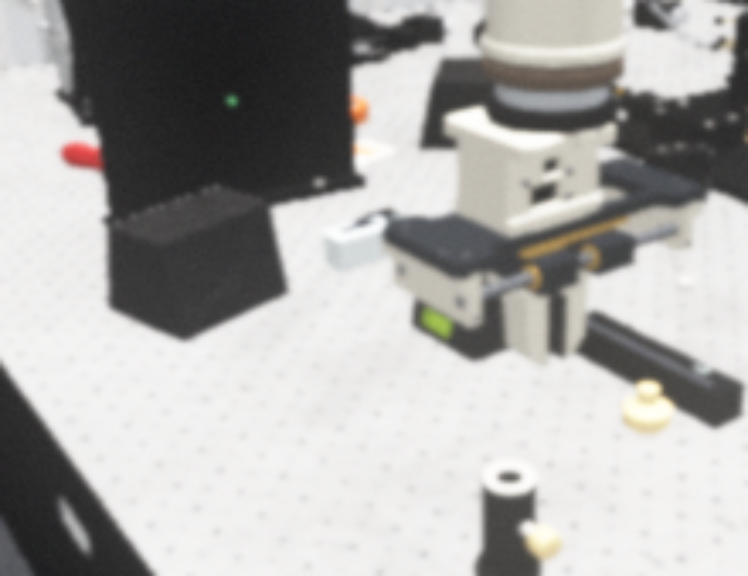

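```bash
python3 -m crank '[{"x":-0.5,"y":12,"z":0,"twist":0},{"x":-1,"y":24,"z":0,"twist":0},{"x":-1.3,"y":32,"z":0,"twist":0},{"x":-1.6,"y":41,"z":0,"twist":0},{"x":-1.8,"y":50,"z":0,"twist":0},{"x":-2.0,"y":60,"z":0,"twist":0},{"x":-2.3,"y":70,"z":0,"twist":0},{"x":-2.6,"y":80,"z":0,"twist":0},{"x":-3.0,"y":90,"z":0,"twist":0},{"x":-3.4,"y":100,"z":0,"twist":0}]';python3 m.py;python3 -c "
from h import *
cv2.imwrite('pics/s7.png',cv2.resize(snapshot('side')[120:300,120:340],None,fx=3.4,fy=3.2))"
```

```text
t: 12.62
tcp_pos: [0.5427, -0.259, 0.0367]
ee_rot: [-1.232, 1.174, -1.174]
force: [-1.5, -3.8, 3.6]
grip_width: 0.0121
u,v 0.5296394194498065 -0.28473025634395444 jaw angle vs u -0.030185799252882128 q [-0.1   0.78  0.68  1.83 -0.68  0.78  0.99]
```

View pics/s7.png

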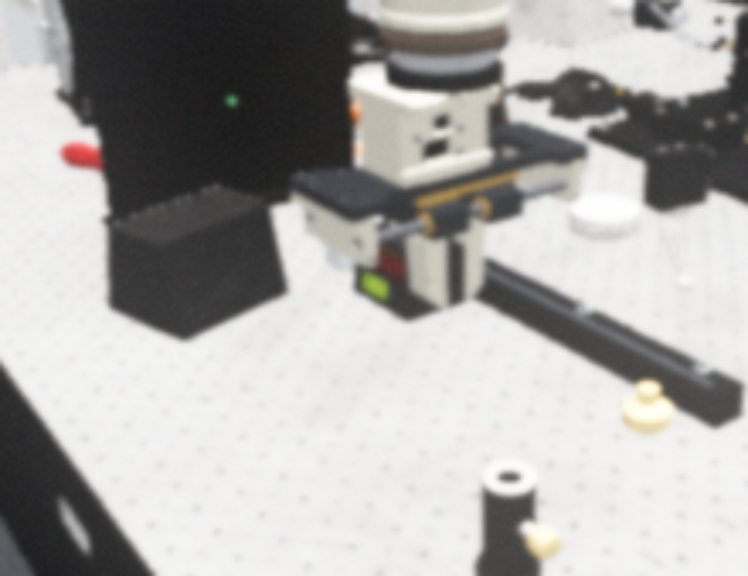

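```bash
python3 -m crank '[{"x":-0.2,"y":5,"z":0,"twist":0},{"x":-0.4,"y":10,"z":0,"twist":0},{"x":-0.6,"y":15,"z":0,"twist":0},{"x":-0.8,"y":19,"z":0,"twist":0},{"x":-0.9,"y":21,"z":0,"twist":0},{"x":-0.9,"y":21,"z":0,"twist":0}]';python3 -m crank '[{"x":-0.1,"y":1.5,"z":0,"twist":0},{"x":-0.2,"y":3,"z":0,"twist":0},{"x":-0.2,"y":3,"z":0,"twist":0}]';python3 m.py
```

```text
t: 13.42
tcp_pos: [0.5422, -0.2378, 0.0367]
ee_rot: [-1.231, 1.174, -1.173]
force: [0.2, -0.6, 1.1]
grip_width: 0.0119
t: 13.8
tcp_pos: [0.542, -0.2353, 0.0368]
ee_rot: [-1.231, 1.174, -1.174]
force: [0.7, -0.8, -1.1]
grip_width: 0.0123
u,v 0.5301138160612042 -0.261013335039203 jaw angle vs u -0.014219901739932223 q [-0.14  0.76  0.68  1.86 -0.68  0.77  0.97]
```

```bash
for i in 1; do python3 -m crank '[{"x":-0.1,"y":1,"z":0,"twist":0},{"x":-0.1,"y":2,"z":0,"twist":0},{"x":-0.1,"y":2,"z":0,"twist":0}]';done;python3 m.py; python3 -m crank '[{"x":-0.1,"y":1,"z":0,"twist":0},{"x":-0.1,"y":2,"z":0,"twist":0},{"x":-0.1,"y":2,"z":0,"twist":0}]';python3 -c "
from h import *
cv2.imwrite('pics/s8.png',cv2.resize(snapshot('side')[160:260,180:320],None,fx=5,fy=5))"
```

```text
t: 14.18
tcp_pos: [0.5419, -0.2333, 0.0368]
ee_rot: [-1.231, 1.174, -1.174]
force: [0.9, -1.4, 0.5]
grip_width: 0.0118
u,v 0.5300756989313111 -0.259053221252869 jaw angle vs u -0.010692130550795442 q [-0.14  0.76  0.68  1.86 -0.68  0.77  0.96]
t: 14.55
tcp_pos: [0.5418, -0.2313, 0.0368]
ee_rot: [-1.231, 1.174, -1.174]
force: [-0.1, -1.4, 1.2]
grip_width: 0.0123
```

View pics/s8.png

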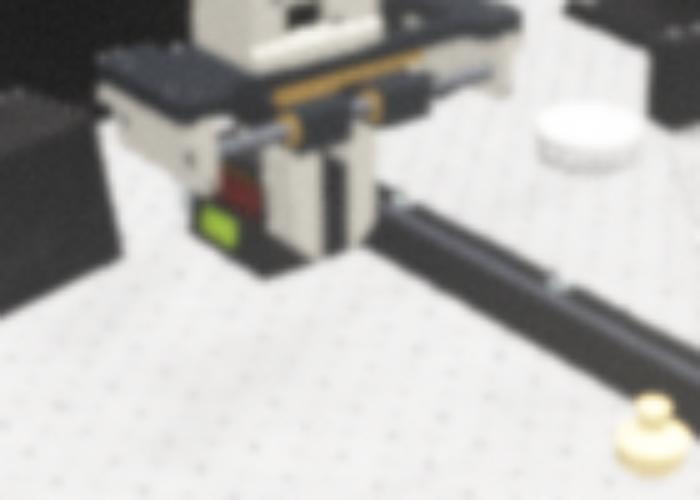

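```bash
python3 -m crank '[{"x":-0.1,"y":1,"z":0,"twist":0},{"x":-0.1,"y":2,"z":0,"twist":0},{"x":-0.1,"y":2,"z":0,"twist":0}]'; python3 -m crank '[{"x":-0.1,"y":1,"z":0,"twist":0},{"x":-0.1,"y":2,"z":0,"twist":0},{"x":-0.1,"y":2,"z":0,"twist":0}]'
```

```text
t: 14.98
tcp_pos: [0.5417, -0.2308, 0.037]
ee_rot: [-1.232, 1.173, -1.177]
force: [0.2, -5.0, -0.6]
grip_width: 0.0118
t: 15.35
tcp_pos: [0.5416, -0.2307, 0.0373]
ee_rot: [-1.233, 1.172, -1.18]
force: [1.1, -8.4, -1.2]
grip_width: 0.0123
```

The stop is reached (force rose to 8 N, TCP stalled). I'll back off, rise and look.

```bash
python3 -m crank '[{"x":0.5,"y":-12,"z":0,"twist":0},{"x":1,"y":-40,"z":0,"twist":0},{"x":1,"y":-55,"z":40,"twist":0},{"x":1,"y":-60,"z":95,"twist":0},{"x":1,"y":-90,"z":140,"twist":0},{"x":1,"y":-130,"z":170,"twist":0},{"x":-20,"y":-180,"z":180,"twist":0},{"x":-50,"y":-225,"z":180,"twist":0},{"x":-60,"y":-240,"z":180,"twist":0},{"x":-60,"y":-240,"z":180,"twist":0}]'
cat > chk.py <<'E'
from m import *
import sys
tag=sys.argv[1]
for cam,(x0,y0,x1,y1),f in(("top",(205,185,285,245),9),("side",(190,160,310,250),6.5)):
    im=snapshot(cam);cv2.imwrite(f"pics/{cam}_{tag}.png",cv2.resize(im[y0:y1,x0:x1],None,fx=f,fy=f,interpolation=cv2.INTER_CUBIC))
    for r in tip_of(cam,"display_unit")[:3]:
        q=ray(cam,r["at"],0)[:2];print(cam,round(r["conf"],2),r["at"],q.round(4),"u,v",(q@u).round(4),(q@v).round(4))
E
python3 chk.py a
```

```text
t: 16.6
tcp_pos: [0.4803, -0.468, 0.2164]
ee_rot: [-1.229, 1.177, -1.175]
force: [0.4, 0.4, -0.0]
grip_width: 0.0122
u,v 0.45727395053500325 -0.4904800504415247 jaw angle vs u -0.17942949048589504 q [ 0.19  0.67  0.83  1.56 -0.52  1.15  1.17]
top 0.95 [246.9, 217.0] [ 0.5447 -0.1863] u,v 0.5352 -0.2122
top 0.77 [171.9, 145.6] [0.7902 0.0605] u,v 0.7922 0.0225
top 0.68 [230.3, 256.5] [ 0.4185 -0.1309] u,v 0.4118 -0.1508
side 0.94 [234.7, 206.9] [ 0.5482 -0.1791] u,v 0.5389 -0.2052
side 0.94 [175.4, 216.0] [ 0.4068 -0.1374] u,v 0.3997 -0.1567
side 0.55 [256.1, 162.8] [0.7878 0.0658] u,v 0.7901 0.0279
```

View pics/top_a.png

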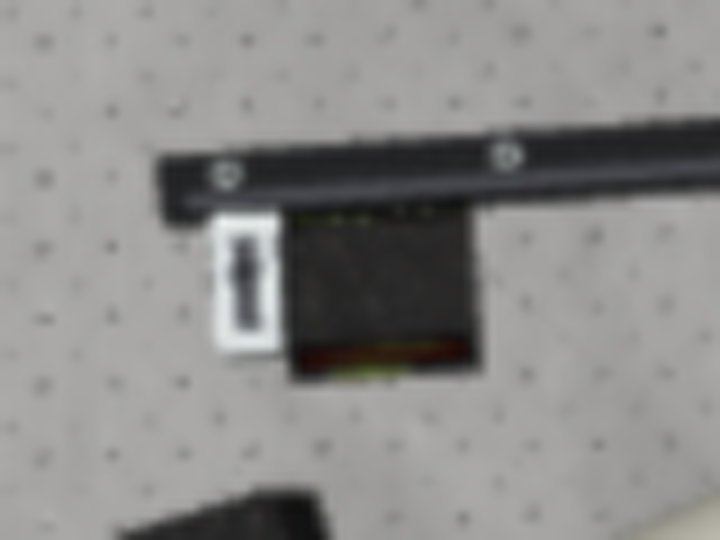

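View pics/side_a.png

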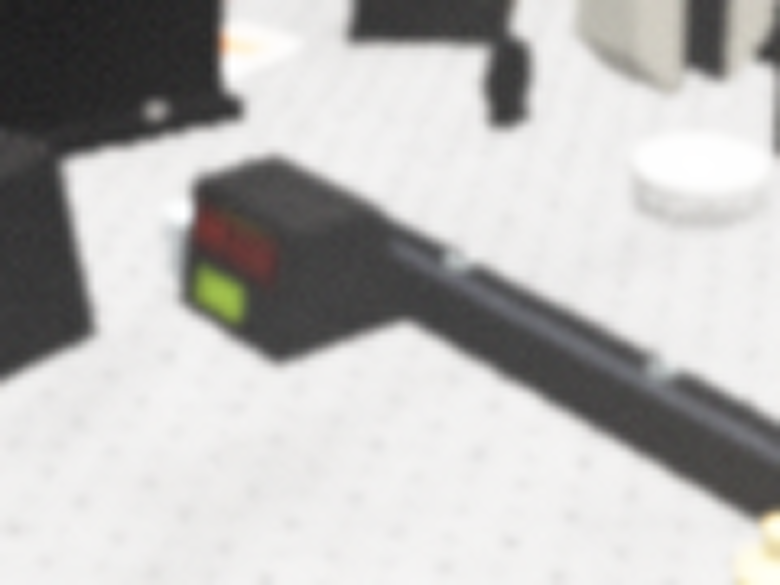

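Run:
```python
from m import *
for z in(0,.05,.08):
    q=ray("top",(240.5,239.4),z)[:2];print(z,q,q@u,q@v)
for n,a,z in(("front-left base",(292,380),0),("front-right base",(482,370),0)):
    px=(205+(a[0]+.5)/9-.5,185+(a[1]+.5)/9-.5);q=ray("top",px,z)[:2];print(n,q,q@u,q@v)
for n,a in(("frontR base",(281,362)),("backR base at rail",(407,320)),("frontL base",(182,303))):
    px=(190+(a[0]+.5)/6.5-.5,160+(a[1]+.5)/6.5-.5);q=ray("side",px,0)[:2];print("side",n,q,q@u,q@v)
```

```text
u,v 0.4608234777824352 -0.48750681876638363 jaw angle vs u 0.20158439867404848 q [ 0.18  0.67  0.83  1.56 -0.52  1.15  1.17]
0 [ 0.47249278 -0.16441276] 0.46405978843282014 -0.18689434319214912
0.05 [ 0.46940105 -0.1664659 ] 0.46087310414595317 -0.18879676479482804
0.08 [ 0.46754601 -0.16769778] 0.4589610935738331 -0.18993821775643546
front-left base [ 0.51353974 -0.15365695] 0.505575555142109 -0.17812040961423475
front-right base [ 0.51567346 -0.22219697] 0.5044181629622815 -0.24668387114058374
side frontR base [ 0.52033123 -0.21494872] 0.5094183443377617 -0.2396674544832047
side backR base at rail [ 0.57761947 -0.21378664] 0.5666963590128261 -0.24125549652255213
side frontL base [ 0.5152519  -0.15023552] 0.5074499100530835 -0.17478507727303538
```

Run:
```python
from m import *
im=snapshot("side");cv2.imwrite("pics/fin.png",im)
for n,z in(("knob",0),("post_holder",0),("lens_case",0)):
    r=tip_of("side",n)[:1]; print(n,[(a["at"],round(a["conf"],2)) for a in r])
a=cv2.imread("pics/side0.png");d=np.abs(a.astype(int)-im).max(2)
for n,(x,y,w) in dict(knob=(311,248,12),post=(270,286,22),lens=(298,187,12)).items(): print(n,(d[y-w:y+w,x-w:x+w]>40).sum())
s=status.sense();print(s["t"],s["force"]);print(ctrl.job_done())
```

```text
u,v 0.4608234777824352 -0.48750681876638363 jaw angle vs u 0.20158439867404848 q [ 0.18  0.67  0.83  1.56 -0.52  1.15  1.17]
knob [([310.2, 254.3], 0.76)]
post_holder [([273.8, 302.3], 0.88)]
lens_case [([296.3, 191.6], 0.66)]
knob 0
post 0
lens 0
17.0 [ 0.34449862  0.10368368 -0.857817  ]
the job is handed in; nothing more can be done
None
```

The display unit sits in the corner, back against the rail and side against the stop block, and I handed the job in at 17.0 s. I pushed it square onto the rail with two fingers on its front. I then slid it along the rail to the left-hand stop with two fingers on its right side. The highest force I read was about 9 N on any one axis. I never gripped or lifted it, and the tool is well clear.

**Last checks**
- **Top camera:** the unit's front is about 1.5 mm from its ideal flush place and its side within 1 mm of the stop. It is turned about 0.02 rad against the rail, within the 0.05 limit.
- **Contact:** in both pushes the tool stalled and the force rose at the depth I expected, which fits contact with the rail and then the stop.
- **Other things:** the picture around the knob, post holder and lens case is unchanged from the start, so they have not moved.

**Disagreement:** the side camera's points came out 2–7 mm further from the robot and towards the stop than the top camera's. I had already seen a smaller offset, about 2 mm, between the two on the fixed rail and block. I put it down to calibration and pixel-reading error, because the unit visibly touches the rail in that picture too.

**Not done:** I did not make a second confirming push from the front, because the gripper body would have come too close to the larger look-alike box.

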